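# Build the honey display tower

## Task

Set up the shop display, one piece after another: first stand the hexagonal jar fully home in the hexagonal recess, turned so that its flats match; then stand the wide round jar centred on its lid, then the small round jar centred on top of that; last, stand the little bottle fully home in the round recess. Everything ends upright, released and at rest; set the glass down gently without dropping it, and leave the tall oil bottle, the big jar and the tray of lids where they are.

Things in the scene. Friction and masses are not known exactly. Their poses are not given: they have to be found in the camera images.
- hex_jar_centre (a point): hexagonal honey jar, amber, with a round black lid. 56 mm across flats (65 mm across corners), 70 mm tall: glass up to 54 mm, lid 52 mm in diameter from there to the flat top. The lowest 4 mm are narrower (50 mm across flats). About 0.3 kg. This point is its centre, 35 mm above its underside and 35 mm below its top; z points up the jar, x points square out of one of the six flats (the other flats follow every 60 degrees). Stands loose on the bench.
- wide_jar_centre (a point): wide round jar of creamed honey, pale yellow with a black lid, 54 mm in diameter, 52 mm tall (lid 50 mm in diameter, flat, the top 13 mm). About 0.2 kg. This point is its centre, 26 mm above its underside; z up. Stands loose on the bench.
- small_jar_centre (a point): small round jar of creamed honey, pale yellow with a black lid, 40 mm in diameter, 44 mm tall (lid 36 mm in diameter, flat, the top 12 mm). About 0.09 kg. This point is its centre, 22 mm above its underside; z up. Stands loose on the bench.
- mini_bottle_centre (a point): little round vinegar bottle, yellow-amber, 90 mm tall: body 44 mm in diameter up to 56 mm, a shoulder, then a black cap 27 mm in diameter from 72 mm to the top. About 0.14 kg. This point is its centre, 45 mm above its underside; z up. Stands loose on the bench.
- hex_recess (a point): middle of the floor of the hexagonal recess in the hexagonal light-wood display stand, which is fixed to the bench. Stand 96 mm across flats, 18 mm tall; recess 61 mm across flats, 10 mm deep, its floor 8 mm above the bench. z up, x points square to one of the recess's six sides (the others follow every 60 degrees).
- round_recess (a point): middle of the floor of the round recess in the square light-wood display stand, which is fixed to the bench. Stand 90 by 90 mm, 18 mm tall; recess 54 mm in diameter, 10 mm deep, its floor 8 mm above the bench. z up.
- oil_bottle: bystander: tall dark oil bottle with a brass cap, 58 mm in diameter, 200 mm tall, loose; origin at the centre of its underside. To be left alone.
- big_jar: bystander: big round jar of creamed honey with a black lid, 96 mm in diameter, 125 mm tall, loose; origin at the centre of its underside. To be left alone.
- lid_tray: bystander: open cardboard tray of black jar lids, 70 by 190 mm (x by y), 45 mm tall, loose; origin at the centre of its underside. To be left alone.
Mind the look-alikes: they are no part of the job. Leave any blue look-alike of the part that bears wide_jar_centre alone. Leave any red look-alike of the part that bears hex_recess alone.

How it is judged:
On the way, in this order (a step that is already met when the one before it is completed fails the run):
1. the hexagonal jar stands home in the hexagonal recess, let go (horizontal distance between hex_jar_centre and hex_recess below 0.006 m and z of hex_jar_centre in the frame of hex_recess between 0.032 and 0.038 m and angle between hex_jar_centre's own z axis and vertical below 0.08 rad and contact force between the fingers and hex_jar below 0.2 N and linear speed of hex_jar below 0.02 m/s and angular speed of hex_jar below 0.2 rad/s), for 0.2 s.
2. the wide round jar stands on the hexagonal jar's lid, let go (horizontal distance between hex_jar_centre and hex_recess below 0.006 m and z of hex_jar_centre in the frame of hex_recess between 0.032 and 0.038 m and angle between each of hex_jar_centre, wide_jar_centre's own z axis and vertical below 0.08 rad and horizontal distance between wide_jar_centre and hex_jar_centre below 0.012 m and z of wide_jar_centre in the frame of hex_jar_centre between 0.057 and 0.065 m and contact force between the fingers and wide_jar below 0.2 N and linear speed of wide_jar below 0.02 m/s and angular speed of wide_jar below 0.2 rad/s), for 0.2 s.
3. the small round jar stands on the wide jar's lid, let go (horizontal distance between hex_jar_centre and hex_recess below 0.006 m and z of hex_jar_centre in the frame of hex_recess between 0.032 and 0.038 m and angle between each of hex_jar_centre, wide_jar_centre, small_jar_centre's own z axis and vertical below 0.08 rad and horizontal distance between wide_jar_centre and hex_jar_centre below 0.012 m and z of wide_jar_centre in the frame of hex_jar_centre between 0.057 and 0.065 m and horizontal distance between small_jar_centre and wide_jar_centre below 0.012 m and z of small_jar_centre in the frame of wide_jar_centre between 0.044 and 0.052 m and contact force between the fingers and small_jar below 0.2 N and linear speed of small_jar below 0.02 m/s and angular speed of small_jar below 0.2 rad/s), for 0.2 s.
4. the little bottle stands home in the round recess, let go (horizontal distance between hex_jar_centre and hex_recess below 0.006 m and z of hex_jar_centre in the frame of hex_recess between 0.032 and 0.038 m and angle between each of hex_jar_centre, wide_jar_centre, small_jar_centre, mini_bottle_centre's own z axis and vertical below 0.08 rad and horizontal distance between wide_jar_centre and hex_jar_centre below 0.012 m and z of wide_jar_centre in the frame of hex_jar_centre between 0.057 and 0.065 m and horizontal distance between small_jar_centre and wide_jar_centre below 0.012 m and z of small_jar_centre in the frame of wide_jar_centre between 0.044 and 0.052 m and horizontal distance between mini_bottle_centre and round_recess below 0.008 m and z of mini_bottle_centre in the frame of round_recess between 0.042 and 0.048 m and contact force between the fingers and mini_bottle below 0.2 N and linear speed of mini_bottle below 0.02 m/s and angular speed of mini_bottle below 0.2 rad/s), for 0.2 s.
At the end, for the whole second after the job is handed in: Hexagonal jar on the floor of its recess (6 mm sideways, 3 mm in height), wide jar on its lid and small jar on that lid (each centred within 12 mm, 4 mm in height), bottle on the floor of the round recess (8 mm, 3 mm); all upright within 0.08 rad, released, at rest (all of step 4 and linear speed of each of hex_jar, wide_jar, small_jar below 0.02 m/s and angular speed of each of hex_jar, wide_jar, small_jar below 0.2 rad/s and contact force between the fingers and hex_jar below 0.2 N and contact force between the fingers and wide_jar below 0.2 N and contact force between the fingers and small_jar below 0.2 N); the robot touches nothing.
It fails at once if a bystander (tall oil bottle, big jar or tray of lids) pushed more than 20 mm from its place or tipped (distance of any of oil_bottle, big_jar, lid_tray from where it was at the start of the episode above 0.02 m or angle between any of oil_bottle, big_jar, lid_tray's own z axis and vertical above 0.3 rad).
It fails at once if a jar or the bottle dropped (moving faster than 0.5 m/s with no finger on it, a fall of about 13 mm) ((linear speed of hex_jar above 0.5 m/s and contact force between the fingers and hex_jar below 0.05 N) or (linear speed of wide_jar above 0.5 m/s and contact force between the fingers and wide_jar below 0.05 N) or (linear speed of small_jar above 0.5 m/s and contact force between the fingers and small_jar below 0.05 N) or (linear speed of mini_bottle above 0.5 m/s and contact force between the fingers and mini_bottle below 0.05 N)).
It also fails if it takes over 120 s, if anything falls off the work surface, if the arm or the gripper's body presses on something with over 40 N, if the wrist force passes 120 N, or if a joint passes its speed limit or range.

## Robot

A 6-joint arm with a two-finger parallel gripper is mounted at the origin on the work surface. World frame = base frame: x ahead of the robot, y to its left, z up, the work surface at z = 0. Lengths are in m, angles in rad, forces in N, time in s.
With the tool pointing down it reaches from about 0.375 to 0.9 m from the base axis. Payload 3.1 kg.
Tool frame: the origin (TCP) lies between the finger pads; the fingertips stand 22 mm ahead of it and the grasp point (between the pads) lies 3 mm ahead of it; z points along the fingers, y is the line along which they close (so a half turn about z gives the same grasp; the last joint's range is limited). The gripper opens to 87 mm and grips with 3 to 60 N. Pads are 19 mm wide; open, the fingers measure 117 mm over their backs; the gripper's body (75 mm by 190 mm) begins 51 mm behind the grasp point.
Start: joints at [-1.321, 0.527, 1.433, -0, 1.181, -0.178], TCP at [0.259, -0.569, 0.245] pointing down, gripper open.
Joint ranges: [-3.08, 3.08], [-0.75, 2.2], [0.22, 2.44], [-1.43, 4.57], [0, 2.65], [-2.85, 2.85]. Speed limits (rad/s): [2.79, 2.79, 3.14, 3.14, 3.14, 3.14].

## Interface

Orientations are given as a unit quaternion [x, y, z, w].
In Python, from rig import robot gives the robot as it stands.
- The arm moves only by the tool move_arm, never from a script. Its argument "series" is text: rows parted by semicolons, each of 6 numbers parted by spaces: the shift along the tool's x, y, z in mm, then the turn, a rotation vector about the tool's x, y, z in degrees. In form: dx dy dz ax ay az; .... A call has 1 to 8 rows; each row is the pose to reach, as a shift and turn from the pose commanded when the call began, along the tool's axes at that moment; what a row does not reach only later rows make up. A row lasts 1/12 s, in which the tool goes at most 41.7 mm and 7.16 degrees, less where a joint would pass 70% of its speed; a pose out of reach is approached as far as the arm can. A call with a gripper value outside its range is refused whole. "jaw" is the opening, from 0 (shut) to 1 (fully open), set as the call begins (left out, the last holds). The fingers move at their own pace and stop on an object; "newtons" is the grip in N (left out, the last holds). Time passes only in rows, so rows that repeat a pose let the fingers close. It gives the time, the measured TCP pose, the force, the opening and the grip force at its end, in the units of the state.
- robot.get_obs(): the state, without advancing time (a new reading comes with each control period).
- robot.camera(name): name is "scene" or "side" or "wrist"; returns a dict with "img" (480x640x3 uint8, red, green, blue), "mtx" (3x3 intrinsics, pixels), "distortion" ([k1, k2, p1, p2, k3] as OpenCV has them; the pictures are not rectified), "world_to_cam" (4x4, takes a point from world to camera coordinates). Camera axes: x right, y down, z forward; pixel columns grow to the right and rows downward; lengths in m; the calibration is good to about 2 mm. A picture is of the moment at which its call begins. There is no depth.
- robot.hand_in(): hands the job in; it is judged then, once.
Trained networks look in a picture, given as the dict that the camera call returned (one of the last four; its "shot" number tells which), for a name from the list of things; names that differ only in an ending like _2 or _b are one class to them, and where a whole thing is asked for, a point or a joint stands for the part that bears it (a point fixed in the world has none). Each returns a list of dicts, best first, with "p" (0 to 1); they miss things now and then, are a little off and sometimes report something else, mostly with a low value. They report only what shows in the picture. A call takes as long as a camera call. They do not tell look-alikes from the thing itself.
- robot.search_frame(picture, thing): "xyz" ([x, y, z] in m, in world coordinates, good to about 4 mm: the middle of the surface that is visible of it).
- robot.tip_of(picture, thing): "xyz" ([x, y, z] in m, in world coordinates, good to about 4 mm: a listed point, or the origin of a listed thing).
The state is a dict: "time": time; "q": joint angles; "joint_velocities": joint speeds; "joint_torque": joint torques, N m; "position": TCP position; "tool_rot": TCP orientation; "ft_force": force on the tool from outside, world axes, zero at the start; "moment": the same for the moment, N m; "grip_width": finger opening in m; "grip_force": force on a finger pad.
Only numpy, scipy, OpenCV 4.12 (cv2) and the standard library are available. Lean on these libraries where they do the work, as an engineer would, in place of code of your own. Each camera call takes 0.05 s, during which the arm holds its last target. There are 200 camera calls.

## Working session

There is one attempt and no reset: what is moved stays moved. The work goes in short steps, Python scripts to look and compute and a tool call to move; the robot and the scene stay as the last step left them, time stands still between calls to the robot, and variables do not carry over. Pictures are saved under pics/ and viewed, at most 15 in all, crops included, and the job is handed in when it is done.

Besides the shell and the picture viewer there is one more tool, called after "Call:" as name(argument=value, ...) on one line, values as JSON. move_arm: Moves the arm, as the interface text tells. Its arguments: {"type":"object","properties":{"series":{"type":"string"},"jaw":{"type":"number"},"newtons":{"type":"number"}},"required":["series"]}

```bash
mkdir -p pics
cat > h.py <<'E'
import numpy as np, cv2
from rig import robot
from scipy.spatial.transform import Rotation as R
def save(c,n,crop=None,scale=1):
    im=c["img"][:,:,::-1]
    if crop: x0,y0,x1,y1=crop; im=im[y0:y1,x0:x1]
    if scale!=1: im=cv2.resize(im,None,fx=scale,fy=scale,interpolation=cv2.INTER_CUBIC)
    cv2.imwrite("pics/"+n+".png",im)
def proj(c,P):
    W=np.array(c["world_to_cam"]); r,_=cv2.Rodrigues(W[:3,:3])
    return cv2.projectPoints(np.array(P,float).reshape(-1,1,3),r,W[:3,3],np.array(c["mtx"]),np.array(c["distortion"],float))[0].reshape(-1,2)
def ray(c,uv,z):
    W=np.array(c["world_to_cam"])
    n=cv2.undistortPoints(np.array(uv,float).reshape(-1,1,2),np.array(c["mtx"]),np.array(c["distortion"],float)).reshape(-1,2)
    d=np.c_[n,np.ones(len(n))]@W[:3,:3]; o=-W[:3,:3].T@W[:3,3]
    return o+d*((z-o[2])/d[:,2])[:,None]
def to(xyz,yaw=None):
    """shift in mm in tool axes to reach world xyz; turn about tool z to bring tool y to world yaw"""
    o=robot.get_obs(); T=R.from_quat(o["tool_rot"])
    s=T.inv().apply(np.array(xyz)-o["position"])*1000
    y=T.as_matrix()[:,1]; cy=np.degrees(np.arctan2(y[1],y[0]))
    t=None if yaw is None else -((yaw-cy+90)%180-90)
    print("shift",s.round(1),"turn",t,"cur yaw",cy.round(2),"q6",round(o["q"][5],2),"t",o["time"])
E
python3 - <<'E'
from h import *
print(robot.get_obs())
for n in ["scene","side"]:
    c=robot.camera(n); save(c,n+"0")
    for t in ["hex_jar_centre","wide_jar_centre","small_jar_centre","mini_bottle_centre","hex_recess","round_recess","oil_bottle","big_jar","lid_tray"]:
        for d in robot.tip_of(c,t)[:3]: print(n,t,np.round(d["xyz"],3),round(d["p"],2),proj(c,d["xyz"]).round(0))
E
```

```text
{'time': 0.0, 'q': array([-1.32151993e+00,  5.28479833e-01,  1.43387530e+00, -9.29501505e-06,
        1.18136001e+00, -1.78508288e-01]), 'joint_velocities': array([-7.56644464e-04, -1.21527882e-03, -6.47640255e-04, -9.64748960e-05,
       -3.48941243e-04, -1.02583534e-03]), 'joint_torque': array([ 2.65023664e-04, -4.40037704e+01, -1.76593834e+01,  6.33148011e-02,
        5.82917745e-02, -1.70504159e-04]), 'position': array([ 0.25913867, -0.56801725,  0.24357175]), 'tool_rot': array([ 9.77211185e-01,  2.12266751e-01, -4.18382022e-05, -1.06042685e-03]), 'ft_force': array([-0.23286827,  0.02047994, -0.34542215]), 'moment': array([ 0.00444336, -0.02078492, -0.03169942]), 'grip_force': 0.0, 'grip_width': 0.08669717437103905}
scene hex_jar_centre [ 0.575 -0.306  0.034] 0.7 [[147. 274.]]
scene wide_jar_centre [0.556 0.371 0.024] 0.85 [[427. 187.]]
scene wide_jar_centre [0.541 0.27  0.027] 0.76 [[389. 193.]]
scene small_jar_centre [ 0.624 -0.081  0.02 ] 0.83 [[263. 262.]]
scene small_jar_centre [0.618 0.082 0.046] 0.26 [[333. 230.]]
scene mini_bottle_centre [ 0.577 -0.305  0.033] 0.61 [[148.
[... 588 characters left out ...]
9.]]
side wide_jar_centre [0.558 0.365 0.026] 0.61 [[265. 165.]]
side small_jar_centre [ 0.624 -0.08   0.023] 0.79 [[354. 291.]]
side small_jar_centre [0.79  0.029 0.001] 0.31 [[406. 239.]]
side mini_bottle_centre [0.623 0.088 0.041] 0.7 [[325. 226.]]
side hex_recess [0.39  0.267 0.004] 0.62 [[206. 211.]]
side hex_recess [0.465 0.12  0.011] 0.56 [[251. 244.]]
side hex_recess [0.622 0.088 0.046] 0.17 [[324. 225.]]
side round_recess [ 0.45  -0.103  0.007] 0.83 [[269. 331.]]
side oil_bottle [ 0.773  0.228 -0.002] 0.82 [[364. 187.]]
side oil_bottle [ 0.794  0.029 -0.003] 0.57 [[407. 240.]]
side big_jar [ 0.755 -0.249  0.   ] 0.87 [[459. 352.]]
side lid_tray [0.791 0.027 0.001] 0.67 [[407. 240.]]
```

View pics/scene0.png

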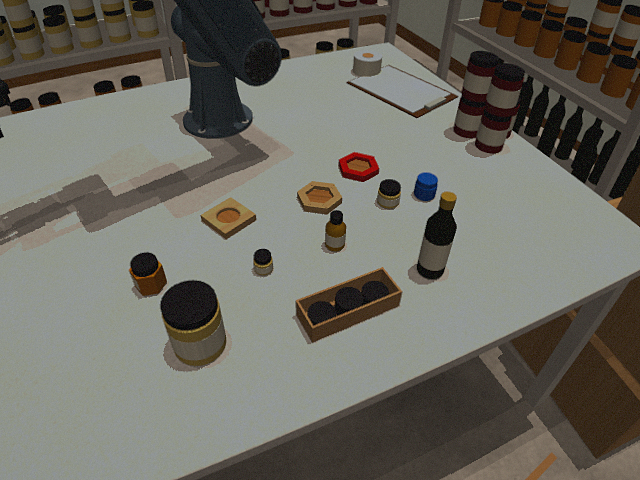

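View pics/side0.png

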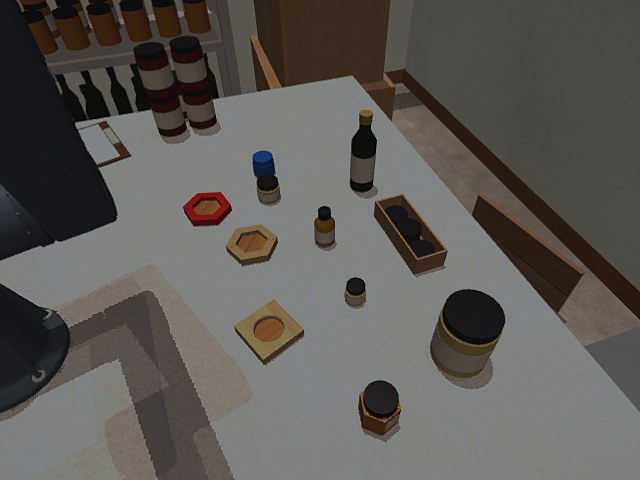

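Candidates in the scene picture:
- **Hex jar:** amber with a black lid at (147,274). The other amber thing is the mini bottle at (334,231).
- **Wide jar:** the pale one at (389,193), not the blue one at (427,187). The small jar is at (263,262), and the big jar at (195,320) is a bystander.
- **Hex recess:** the wooden one at (319,197), not the red one at (359,166).
- **Round recess:** in the square stand at (228,218).

Next I go above the hex jar for a close crop.

Run:
```python
from h import *
to([0.54,-0.306,0.22],None)
c=robot.camera("wrist"); W=np.array(c["world_to_cam"]); print("cam pos",-W[:3,:3].T@W[:3,3]-robot.get_obs()["position"], W[2,:3])
```

```text
shift [ 364.3 -122.5   24.5] turn None cur yaw -65.49 q6 -0.18 t 1.0
cam pos [0.07383339 0.03355636 0.14012017] [-0.26874546 -0.12320271 -0.95529941]
```

Call:
move_arm(series="41 -14 5 0 0 0; 82 -28 10 0 0 0; 122 -42 15 0 0 0; 162 -55 20 0 0 0; 202 -68 24 0 0 0; 242 -82 24 0 0 0; 282 -95 24 0 0 0; 322 -108 24 0 0 0")

```text
time: 1.72
position: [0.5031, -0.3403, 0.2205]
tool_rot: [0.977, 0.212, -0.0, -0.0]
ft_force: [0.3, 0.2, 0.1]
grip_width: 0.087
grip_force: 0.0
```

Run:
```python
from h import *
c=robot.camera("wrist"); save(c,"w1")
for t in ["hex_jar_centre"]:
    for d in robot.tip_of(c,t)[:3]: print(t,np.round(d["xyz"],4),round(d["p"],2),proj(c,d["xyz"]).round(0))
to([0.574,-0.306,0.2],None)
```

```text
shift [74.8  0.6 20.8] turn None cur yaw -65.08 q6 0.36 t 1.8167
```

View pics/w1.png

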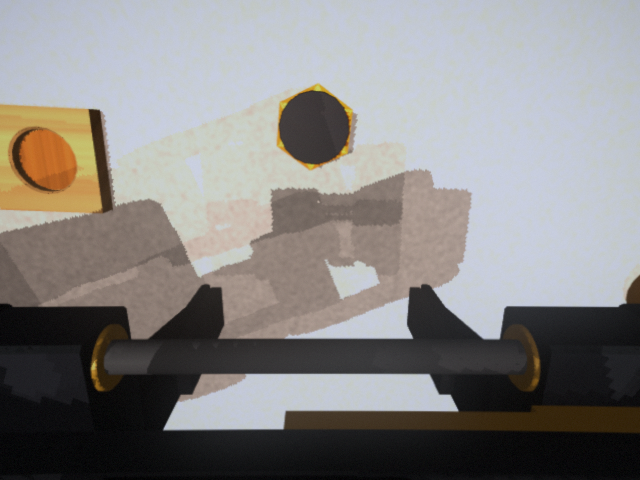

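The hex jar shows at (315,128) with corners at (317,85) and (352,106), so it is nearly aligned with the gripper. I'll fit its model silhouette.

```bash
cat >> h.py <<'E'
from scipy.optimize import minimize
def ngon(r,z,n=6,ph=0.):
    a=np.radians(ph+np.arange(n)*360/n); return np.c_[r*np.cos(a),r*np.sin(a),np.full(n,z)]
HEXJ=np.r_[ngon(.0323,.004,6,30),ngon(.0323,.054,6,30),ngon(.026,.07,40)]   # x out of a flat
HEXS=np.r_[ngon(.0554,.0,6,30),ngon(.0554,.018,6,30)]
SQS=np.r_[ngon(.0636,0,4,45),ngon(.0636,.018,4,45)]
def cyl(parts): return np.r_[tuple(ngon(r,z,40) for r,z in parts)]
WIDE=cyl([(.027,0),(.027,.039),(.025,.052)]); SMALL=cyl([(.02,0),(.02,.032),(.018,.044)])
MINI=cyl([(.022,0),(.022,.056),(.0135,.072),(.0135,.09)])
def seg(c,uv,sat=90,val=75,near=60):
    hsv=cv2.cvtColor(c["img"],cv2.COLOR_RGB2HSV)
    m=((hsv[...,1]>sat)|(hsv[...,2]<val)).astype(np.uint8)
    m=cv2.morphologyEx(cv2.medianBlur(m,3),cv2.MORPH_OPEN,np.ones((3,3)))
    n,l=cv2.connectedComponents(m); u,v=int(uv[0]),int(uv[1])
    w=l[v-5:v+6,u-5:u+6]; w=w[w>0]; k=np.bincount(w).argmax()
    m=(l==k).astype(np.uint8); cs,_=cv2.findContours(m,0,2); o=np.zeros_like(m)
    cv2.fillConvexPoly(o,cv2.convexHull(np.vstack(cs)),1); return o
def fit(c,mask,pts,x0,z0=0.,sym=None):
    def cost(p):
        a=np.radians(p[2]); M=np.array([[np.cos(a),-np.sin(a),0],[np.sin(a),np.cos(a),0],[0,0,1]])
        q=proj(c,pts@M.T+[p[0]/1e3,p[1]/1e3,z0]).astype(np.float32)
        o=np.zeros_like(mask); cv2.fillConvexPoly(o,np.round(cv2.convexHull(q)*16).astype(np.int32),1,shift=4)
        return 1-(o&mask).sum()/(o|mask).sum()
    best=None
    for y in (np.arange(0,sym,sym/6) if sym else [0]):
        r=minimize(cost,[x0[0]*1e3,x0[1]*1e3,y],method="Nelder-Mead",options=dict(initial_simplex=np.array([x0[0]*1e3,x0[1]*1e3,y])+np.array([[0,0,0],[6,0,0],[0,6,0],[0,0,6]])))
        if best is None or r.fun<best.fun: best=r
    p=best.x; print("fit xy",(p[:2]/1e3).round(4),"yaw",(p[2]%sym).round(1) if sym else "","1-IoU",round(best.fun,3)); return p
E
python3 - <<'E'
from h import *
c=robot.camera("wrist")
m=seg(c,(315,128)); print(m.sum())
p=fit(c,m,HEXJ,(.574,-.306),0,60)
yaw=p[2]; 
to([p[0]/1e3,p[1]/1e3,0.10],None)
print([ (yaw+60*k)%180 for k in range(3)])
E
```

```text
4831
fit xy [ 0.574  -0.3072] yaw 49.5 1-IoU 0.008
shift [ 77.1   0.3 120.6] turn None cur yaw -65.16 q6 0.36 t 1.8667
[np.float64(49.454287831134785), np.float64(109.45428783113479), np.float64(169.4542878311348)]
```

Call:
move_arm(series="38 0.2 20 0 0 2.7; 77 0.3 32 0 0 5.4; 77 0.3 70 0 0 5.4; 77 0.3 105 0 0 5.4; 77 0.3 138 0 0 5.4; 77 0.3 163 0 0 5.4; 77 0.3 175.5 0 0 5.4; 77 0.3 175.5 0 0 5.4", jaw=1)

```text
time: 2.53
position: [0.5694, -0.3102, 0.0417]
tool_rot: [0.986, 0.165, -0.002, -0.002]
ft_force: [0.2, -0.6, -0.5]
grip_width: 0.0871
grip_force: 0.0
```

Call:
move_arm(series="0 0 0 0 0 0; 0 0 0 0 0 0; 0 0 0 0 0 0; 0 0 0 0 0 0; 0 0 0 0 0 0; 0 0 0 0 0 0; 0 0 0 0 0 0", jaw=0.5, newtons=20)

```text
time: 3.12
position: [0.572, -0.3097, 0.0461]
tool_rot: [0.986, 0.166, 0.0, -0.0]
ft_force: [-0.9, 2.9, 6.5]
grip_width: 0.0558
grip_force: 20.0
```

Call:
move_arm(series="0 0 -30 0 0 0; 0 0 -65 0 0 0; 0 0 -100 0 0 0; 0 0 -130 0 0 0; 0 0 -155 0 0 0; 0 0 -155 0 0 0")

```text
time: 3.62
position: [0.575, -0.3125, 0.2061]
tool_rot: [0.986, 0.166, 0.004, 0.005]
ft_force: [1.9, -0.5, -1.5]
grip_width: 0.056
grip_force: 20.0
```

Run:
```python
from h import *
print(robot.get_obs()["grip_width"],robot.get_obs()["ft_force"])
to([0.41,0.10,0.2])
```

```text
0.055960259586950105 [ 1.89389701 -0.52245235 -1.52060714]
shift [ -20.7 -443.8    1.3] turn None cur yaw -70.87 q6 0.57 t 3.6167
```

Call:
move_arm(series="-2 -30 0 0 0 0; -4 -70 0 0 0 0; -6 -110 0 0 0 0; -8 -150 0 0 0 0; -10 -190 0 0 0 0; -12 -230 0 0 0 0; -14 -270 0 0 0 0; -16 -310 0 0 0 0")

```text
time: 4.28
position: [0.4536, -0.0209, 0.1988]
tool_rot: [0.986, 0.166, -0.001, -0.0]
ft_force: [1.4, 0.6, -2.5]
grip_width: 0.0561
grip_force: 20.0
```

Call:
move_arm(series="-2 -38 0 0 0 0; -3 -75 0 0 0 0; -4 -110 0 0 0 0; -5 -130 0 0 0 0; -5 -134 0 0 0 0; -5 -134 0 0 0 0")

```text
time: 4.78
position: [0.4055, 0.1034, 0.1992]
tool_rot: [0.986, 0.168, -0.001, -0.0]
ft_force: [0.0, -0.7, -2.9]
grip_width: 0.056
grip_force: 20.0
```

Run:
```python
from h import *
print(robot.get_obs()["position"])
c=robot.camera("wrist"); save(c,"w2")
print(proj(c,[[.466,.12,.018],[.45,-.103,.018]]).round())
```

```text
[0.40551259 0.10338225 0.1992215 ]
[[320. 148.]
 [553. 250.]]
```

View pics/w2.png

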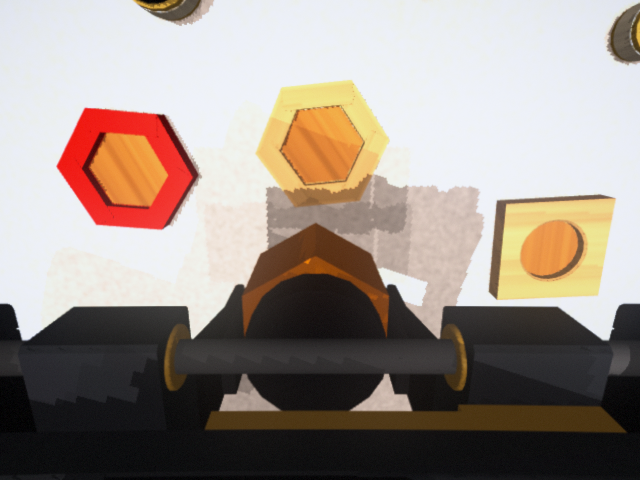

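Run:
```python
from h import *
c=robot.camera("wrist")
hsv=cv2.cvtColor(c["img"],cv2.COLOR_RGB2HSV); print([hsv[y,x].tolist() for x,y in [(272,95),(322,145),(375,150),(300,195),(230,100)]])
m=seg(c,(272,110),sat=60,val=60); print(m.sum(),np.argwhere(m).min(0),np.argwhere(m).max(0))
p=fit(c,m,HEXS,(.466,.12),0,60)
# recess: orange floor
o=((hsv[...,1]>150)&(hsv[...,2]<245)).astype(np.uint8); o[:, :250]=0; o[:,400:]=0; o[205:]=0
n,l,s,cen=cv2.connectedComponentsWithStats(cv2.medianBlur(o,5)); k=1+s[1:,4].argmax(); print(s[k],cen[k])
cs,_=cv2.findContours((l==k).astype(np.uint8),0,2); h=np.zeros_like(o); cv2.fillConvexPoly(h,cv2.convexHull(np.vstack(cs)),1)
fit(c,h,ngon(.0352,.008,6,30),(p[0]/1e3,p[1]/1e3),0,60)
m=seg(c,(510,270),sat=60,val=60); print(m.sum(),np.argwhere(m).min(0),np.argwhere(m).max(0)); fit(c,m,SQS,(.45,-.103),0,90)
to([p[0]/1e3,p[1]/1e3,.2],p[2]+60)
to([p[0]/1e3,p[1]/1e3,.2],p[2]); to([p[0]/1e3,p[1]/1e3,.2],p[2]+120)
```

```text
[[109, 8, 248], [14, 192, 228], [25, 110, 242], [15, 144, 165], [111, 10, 249]]
12464 [ 82 254] [208 386]
fit xy [0.4669 0.1189] yaw 24.8 1-IoU 0.007
[ 280  107   80   78 4610] [319.43991323 145.89848156]
fit xy [0.4673 0.1192] yaw 25.0 1-IoU 0.014
11439 [196 488] [300 612]
fit xy [ 0.4491 -0.1041] yaw 22.2 1-IoU 0.018
shift [61.8  3.4 -0.4] turn 24.376143711224017 cur yaw -70.86 q6 1.22 t 4.8833
shift [61.8  3.4 -0.4] turn 84.37614371122405 cur yaw -70.86 q6 1.22 t 4.8833
shift [61.8  3.4 -0.4] turn -35.62385628877598 cur yaw -70.86 q6 1.22 t 4.8833
```

Call:
move_arm(series="20 1 0 0 0 6; 41 2 0 0 0 12; 62 3.4 0 0 0 18; 62 3.4 35 0 0 24.3; 62 3.4 75 0 0 24.3; 62 3.4 100 0 0 24.3; 62 3.4 115 0 0 24.3; 62 3.4 115 0 0 24.3")

```text
time: 5.55
position: [0.4654, 0.1177, 0.0816]
tool_rot: [0.999, -0.047, -0.003, 0.0]
ft_force: [-0.2, -0.2, -2.3]
grip_width: 0.0558
grip_force: 20.0
```

Run:
```python
from h import *
o=robot.get_obs(); print(o["position"],o["ft_force"],o["time"])
for n,crop in [("wrist",None),("scene",(240,100,400,220)),("side",(170,160,330,280))]:
    c=robot.camera(n); o=robot.get_obs(); P=o["position"]; T=R.from_quat(o["tool_rot"]).as_matrix(); 
    y=np.arctan2(T[1,1],T[0,1]); M=np.array([[np.cos(y),-np.sin(y),0],[np.sin(y),np.cos(y),0],[0,0,1]])
    im=c["img"].copy()
    q=proj(c,HEXJ@M.T+[P[0],P[1],P[2]-.045])
    for a in (q[:6],q[6:12],q[12:]): cv2.polylines(im,[np.round(a*16).astype(int)],True,(0,255,0),1,shift=4)
    a=np.radians(24.9); M=np.array([[np.cos(a),-np.sin(a),0],[np.sin(a),np.cos(a),0],[0,0,1]])
    for pts in (ngon(.0554,.018,6,30),ngon(.0352,.018,6,30)): cv2.polylines(im,[np.round(proj(c,pts@M.T+[.467,.119,0])*16).astype(int)],True,(0,0,255),1,shift=4)
    c["img"]=im; save(c,"p3"+n,crop,4 if crop else 1)
a=cv2.imread("pics/p3scene.png");b=cv2.imread("pics/p3side.png")
cv2.imwrite("pics/p3.png",cv2.resize(np.vstack([a,b]),None,fx=.625,fy=.625))
```

```text
[0.46541177 0.1177479  0.08162605] [-0.19447909 -0.17225168 -2.34371393] 5.55
```

View pics/p3.png

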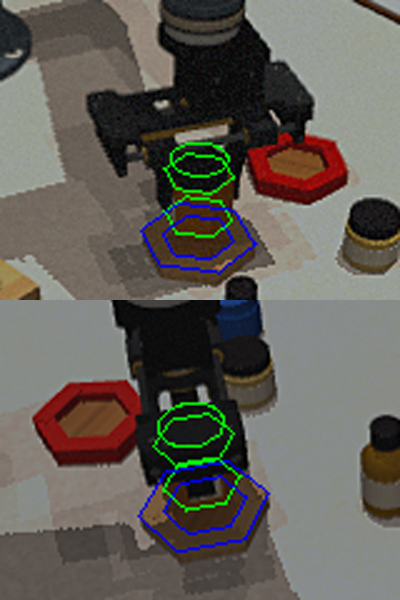

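View pics/p3wrist.png

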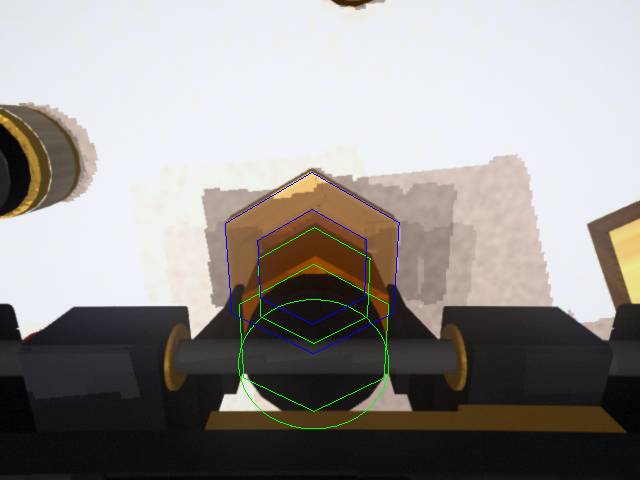

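The held jar is parallel to the recess (the blue and green hexagons agree). Its front corner is at about (314,257) against a predicted 264, so it sits about 2.7 mm ahead in tool x. I'll correct for that and lower it.

Call:
move_arm(series="-1.2 -1.4 0 0 0 0; -1.2 -1.4 6 0 0 0; -1.2 -1.4 12 0 0 0; -1.2 -1.4 16 0 0 0; -1.2 -1.4 20 0 0 0; -1.2 -1.4 23 0 0 0; -1.2 -1.4 25 0 0 0; -1.2 -1.4 25 0 0 0")

```text
time: 6.37
position: [0.4652, 0.121, 0.0595]
tool_rot: [0.999, -0.045, -0.001, 0.0]
ft_force: [0.0, -0.6, -2.3]
grip_width: 0.056
grip_force: 20.0
```

Call:
move_arm(series="0 0 1 0 0 0; 0 0 2 0 0 0; 0 0 2 0 0 0")

```text
time: 6.62
position: [0.4655, 0.121, 0.058]
tool_rot: [0.999, -0.045, 0.0, -0.0]
ft_force: [0.4, -0.0, -2.9]
grip_width: 0.056
grip_force: 20.0
```

Call:
move_arm(series="0 0 1 0 0 0; 0 0 2 0 0 0; 0 0 3 0 0 0; 0 0 3 0 0 0")

```text
time: 6.95
position: [0.4654, 0.121, 0.0549]
tool_rot: [0.999, -0.045, -0.0, -0.0]
ft_force: [-0.6, -0.7, -3.1]
grip_width: 0.0559
grip_force: 20.0
```

Call:
move_arm(series="0 0 1 0 0 0; 0 0 1 0 0 0")

```text
time: 7.12
position: [0.4655, 0.121, 0.0541]
tool_rot: [0.999, -0.045, 0.0, -0.0]
ft_force: [-0.8, -0.1, -2.4]
grip_width: 0.0556
grip_force: 20.0
```

Call:
move_arm(series="0 0 1 0 0 0; 0 0 1 0 0 0; 0 0 2 0 0 0; 0 0 2 0 0 0")

```text
time: 7.45
position: [0.4655, 0.1209, 0.054]
tool_rot: [0.999, -0.045, 0.001, 0.0]
ft_force: [-2.8, -0.8, 17.0]
grip_width: 0.0563
grip_force: 20.0
```

Call:
move_arm(series="0 0 -1 0 0 0; 0 0 -2 0 0 0; 0 0 -2 0 0 0")

```text
time: 7.7
position: [0.4656, 0.121, 0.0541]
tool_rot: [0.999, -0.045, 0.0, -0.0]
ft_force: [-0.3, -1.6, -2.3]
grip_width: 0.0558
grip_force: 20.0
```

Call:
move_arm(series="0 0 0 0 0 0; 0 0 0 0 0 0; 0 0 0 0 0 0; 0 0 0 0 0 0", jaw=0.95)

```text
time: 8.03
position: [0.4655, 0.121, 0.0539]
tool_rot: [0.999, -0.045, -0.0, -0.0]
ft_force: [-0.1, 0.3, 0.6]
grip_width: 0.0751
grip_force: 0.0
```

Call:
move_arm(series="0 0 -10 0 0 0; 0 0 -40 0 0 0; 0 0 -80 0 0 0; 0 0 -120 0 0 0; -30 0 -140 0 0 0; -60 0 -140 0 0 0; -60 0 -140 0 0 0")

```text
time: 8.62
position: [0.3986, 0.1269, 0.1953]
tool_rot: [0.999, -0.045, -0.003, 0.0]
ft_force: [-1.1, -0.1, -0.5]
grip_width: 0.0827
grip_force: 0.0
```

Run:
```python
from h import *
o=robot.get_obs(); print(o["position"])
c=robot.camera("wrist"); save(c,"w4")
m=seg(c,proj(c,[.467,.12,.078])[0]); print(m.sum(),proj(c,[.467,.12,.078]))
to([.542,.27,.2])
```

```text
[0.39859462 0.12685501 0.19534993]
12917 [[315.51321417 143.27325735]]
shift [ 126.8 -155.3   -5.2] turn None cur yaw -95.13 q6 1.7 t 8.6667
```

View pics/w4.png

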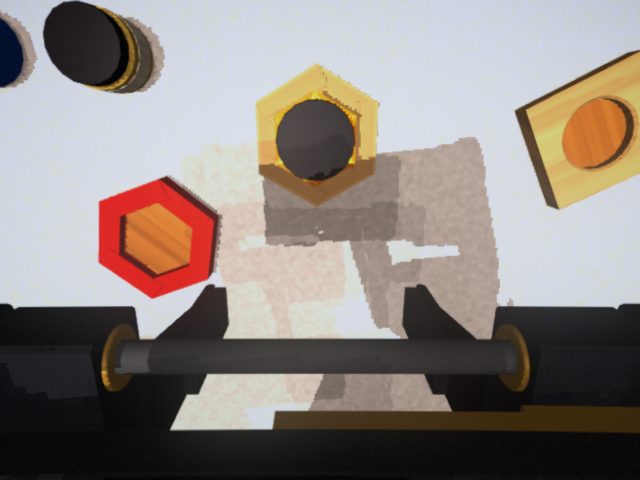

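Hex jar is home in the wooden recess, lid at (315,139); the pale wide jar is at (90,45) and the blue one at the left edge.

Run:
```python
from h import *
c=robot.camera("wrist")
g=cv2.cvtColor(c["img"],cv2.COLOR_RGB2HSV); m=((g[...,2]<100)&(g[...,1]<110)).astype(np.uint8); n,l,s,cen=cv2.connectedComponentsWithStats(cv2.medianBlur(m,5)); k=l[139,315]; print(s[k],cen[k])
fit(c,(l==k).astype(np.uint8),cyl([(.026,.078),(.026,.062)]),(.467,.12))
to([.481,.235,.2])
```

```text
[ 277  106   77   79 4786] [315.00501463 145.35102382]
fit xy [0.4677 0.1204] yaw  1-IoU 0.076
shift [  66.5 -114.9   -4.9] turn None cur yaw -95.15 q6 1.7 t 8.7167
```

Call:
move_arm(series="20 -34 0 0 0 -7; 41 -66 0 0 0 -14; 58 -95 0 0 0 -21; 66 -115 0 0 0 -28; 66 -115 0 0 0 -35; 66 -115 0 0 0 -35; 66 -115 0 0 0 -35", jaw=1)

```text
time: 9.3
position: [0.4821, 0.235, 0.1935]
tool_rot: [0.967, 0.256, -0.0, 0.0]
ft_force: [-0.4, -0.4, -0.0]
grip_width: 0.0868
grip_force: 0.0
```

Run:
```python
from h import *
c=robot.camera("wrist"); save(c,"w5")
u=proj(c,[.542,.27,.045])[0]; print(u)
hsv=cv2.cvtColor(c["img"],cv2.COLOR_RGB2HSV)
for s,v in [(90,75),(50,120)]:
    m=seg(c,u,sat=s,val=v); a=np.argwhere(m); print(m.sum(),a.min(0),a.max(0))
    p=fit(c,m,WIDE,(.542,.27))
# lid only by black
m=((hsv[...,2]<90)&(hsv[...,1]<110)).astype(np.uint8); n,l,s,cen=cv2.connectedComponentsWithStats(cv2.medianBlur(m,5)); k=l[int(u[1]),int(u[0])]; print(s[k],cen[k])
fit(c,(l==k).astype(np.uint8),cyl([(.025,.052),(.025,.039)]),(.542,.27))
to([p[0]/1e3,p[1]/1e3,.033])
```

```text
[313.70306671 140.86862772]
4019 [104 282] [176 351]
fit xy [0.5416 0.2682] yaw  1-IoU 0.07
4172 [104 281] [177 351]
fit xy [0.5417 0.2682] yaw  1-IoU 0.035
[ 282  107   69   70 3761] [315.94070726 141.54772667]
fit xy [0.5412 0.2679] yaw  1-IoU 0.068
shift [ 68.9   0.4 160.5] turn None cur yaw -60.38 q6 1.3 t 9.35
```

View pics/w5.png

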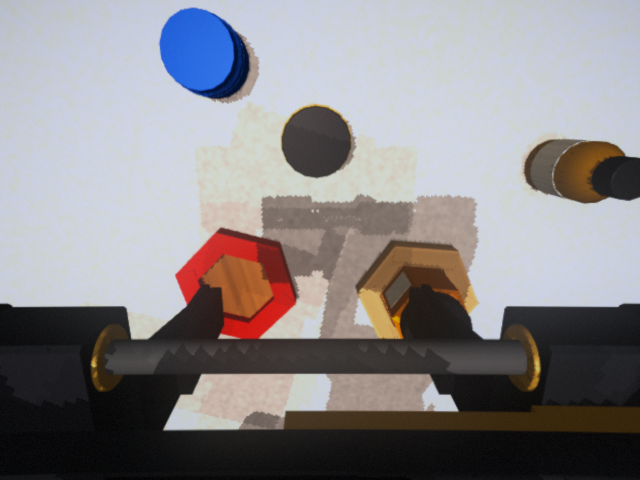

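Wide jar's lid is at (316,141), its pale rim visible; the blue look-alike is separate at (200,55).

Call:
move_arm(series="30 0.4 25 0 0 0; 60 0.4 50 0 0 0; 69 0.4 80 0 0 0; 69 0.4 115 0 0 0; 69 0.4 140 0 0 0; 69 0.4 158 0 0 0; 69 0.4 158 0 0 0; 69 0.4 158 0 0 0")

```text
time: 10.02
position: [0.5413, 0.268, 0.0353]
tool_rot: [0.967, 0.256, -0.001, 0.0]
ft_force: [0.7, 0.1, -0.0]
grip_width: 0.0869
grip_force: 0.0
```

Run:
```python
from h import *
to([.5417,.2682,.033])
```

```text
shift [0.5 0.  2.3] turn None cur yaw -60.33 q6 1.33 t 10.0167
```

Well centred; grip, then lift.

Call:
move_arm(series="0 0 2 0 0 0; 0 0 2 0 0 0; 0 0 2 0 0 0; 0 0 2 0 0 0; 0 0 2 0 0 0; 0 0 2 0 0 0; 0 0 2 0 0 0", jaw=0.5, newtons=15)

```text
time: 10.6
position: [0.5422, 0.269, 0.0347]
tool_rot: [0.966, 0.257, 0.0, 0.0]
ft_force: [-0.2, -0.9, 2.3]
grip_width: 0.0535
grip_force: 15.0
```

Call:
move_arm(series="0 0 -25 0 0 0; 0 0 -60 0 0 0; 0 0 -100 0 0 0; 0 0 -135 0 0 0; 0 0 -160 0 0 0; 0 0 -165 0 0 0; 0 0 -165 0 0 0")

```text
time: 11.18
position: [0.5427, 0.2692, 0.2008]
tool_rot: [0.966, 0.257, 0.002, -0.0]
ft_force: [0.3, -0.0, -1.8]
grip_width: 0.0535
grip_force: 15.0
```

Run:
```python
from h import *
print(robot.get_obs()["position"],robot.get_obs()["ft_force"])
to([.407,.085,.2])
```

```text
[0.54274925 0.26924147 0.20083584] [ 0.28477176 -0.02138356 -1.83154931]
shift [-2.094e+02  9.240e+01  1.000e-01] turn None cur yaw -60.18 q6 1.33 t 11.1833
```

Call:
move_arm(series="-35 15 0 0 0 0; -70 31 0 0 0 0; -105 47 0 0 0 0; -140 62 0 0 0 0; -175 77 0 0 0 0; -200 88 0 0 0 0; -209 92 0 0 0 0; -209 92 0 0 0 0")

```text
time: 11.85
position: [0.4032, 0.0841, 0.1974]
tool_rot: [0.967, 0.256, -0.003, -0.001]
ft_force: [0.2, 0.0, -1.8]
grip_width: 0.0533
grip_force: 15.0
```

Run:
```python
from h import *
o=robot.get_obs(); print(o["position"])
c=robot.camera("wrist"); save(c,"w6")
u=proj(c,[.4675,.12,.078])[0]; print(u)
im=c["img"]; cv2.polylines(im,[np.round(proj(c,ngon(.026,.078,40)+[.4675,.12,0])*16).astype(int)],True,(0,255,0),1,shift=4); save(c,"w6")
hsv=cv2.cvtColor(robot.camera("wrist")["img"],cv2.COLOR_RGB2HSV)
m=((hsv[...,2]<100)&(hsv[...,1]<130)).astype(np.uint8); n,l,s,cen=cv2.connectedComponentsWithStats(cv2.medianBlur(m,5)); k=l[int(u[1]),int(u[0])]; print(s[k],cen[k])
fit(c,(l==k).astype(np.uint8),cyl([(.026,.078),(.026,.062)]),(.467,.12))
to([.4675,.12,.125])
```

```text
[0.40320193 0.08410063 0.19739057]
[316.31372376 135.18104333]
[ 278   97   77   80 4624] [316.45047578 137.34515571]
fit xy [0.4649 0.1188] yaw  1-IoU 0.111
shift [69.9  0.1 73.3] turn None cur yaw -60.26 q6 0.99 t 11.95
```

View pics/w6.png

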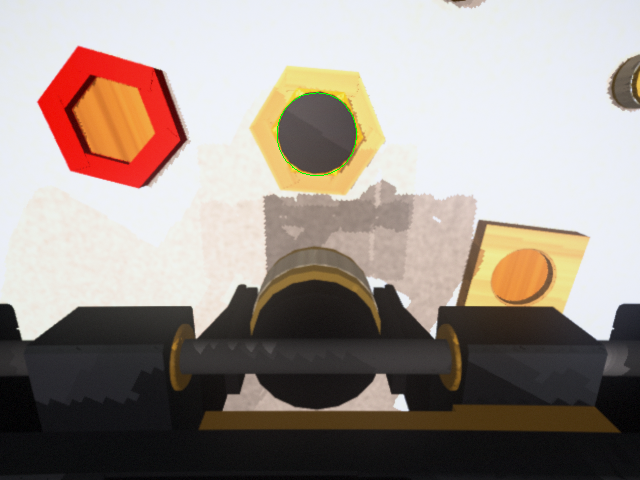

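The green circle for (0.4675, 0.120) matches the lid at (316,134) exactly, so I place there.

Call:
move_arm(series="25 0 0 0 0 0; 50 0 0 0 0 0; 68 0 20 0 0 0; 70 0 45 0 0 0; 70 0 60 0 0 0; 70 0 72 0 0 0; 70 0 72 0 0 0; 70 0 72 0 0 0")

```text
time: 12.62
position: [0.4675, 0.1211, 0.1261]
tool_rot: [0.966, 0.258, -0.001, -0.0]
ft_force: [-0.3, 0.2, -2.0]
grip_width: 0.0538
grip_force: 15.0
```

Run:
```python
from h import *
to([.4675,.12,.1123]); print(robot.get_obs()["ft_force"])
```

```text
shift [-0.5  0.9 13.8] turn None cur yaw -60.1 q6 1.07 t 12.6167
[-0.26302958  0.15251895 -2.00943613]
```

Call:
move_arm(series="-0.5 0.9 4 0 0 0; -0.5 0.9 8 0 0 0; -0.5 0.9 10 0 0 0; -0.5 0.9 12 0 0 0; -0.5 0.9 13 0 0 0; -0.5 0.9 13 0 0 0")

```text
time: 13.12
position: [0.4671, 0.1189, 0.1141]
tool_rot: [0.966, 0.257, 0.0, -0.0]
ft_force: [-0.1, 0.3, -1.0]
grip_width: 0.0534
grip_force: 15.0
```

Call:
move_arm(series="0 0 0.5 0 0 0; 0 0 1 0 0 0; 0 0 1 0 0 0")

```text
time: 13.37
position: [0.4671, 0.1189, 0.1131]
tool_rot: [0.966, 0.257, 0.0, 0.0]
ft_force: [-0.2, -0.4, -2.4]
grip_width: 0.0535
grip_force: 15.0
```

Call:
move_arm(series="0 0 0.5 0 0 0; 0 0 1 0 0 0; 0 0 1 0 0 0")

```text
time: 13.62
position: [0.4672, 0.1189, 0.1126]
tool_rot: [0.966, 0.257, 0.0, 0.0]
ft_force: [-0.5, 0.5, 4.4]
grip_width: 0.0538
grip_force: 15.0
```

Call:
move_arm(series="0 0 0.5 0 0 0; 0 0 1 0 0 0; 0 0 1 0 0 0")

```text
time: 13.87
position: [0.4672, 0.119, 0.1125]
tool_rot: [0.966, 0.257, 0.0, 0.0]
ft_force: [-3.0, 0.5, 13.3]
grip_width: 0.0534
grip_force: 15.0
```

Contact. Ease off, release, retreat.

Call:
move_arm(series="0 0 -1 0 0 0; 0 0 -1 0 0 0")

```text
time: 14.03
position: [0.4674, 0.119, 0.1126]
tool_rot: [0.966, 0.257, 0.001, 0.0]
ft_force: [-1.0, 0.1, 7.3]
grip_width: 0.0536
grip_force: 15.0
```

Call:
move_arm(series="0 0 0 0 0 0; 0 0 0 0 0 0; 0 0 0 0 0 0; 0 0 0 0 0 0; 0 0 -10 0 0 0; 0 0 -40 0 0 0; 0 0 -80 0 0 0; 0 0 -100 0 0 0", jaw=0.95)

```text
time: 14.7
position: [0.4683, 0.119, 0.2148]
tool_rot: [0.966, 0.257, 0.002, 0.0]
ft_force: [-0.1, 0.0, -0.1]
grip_width: 0.0823
grip_force: 0.0
```

Run:
```python
from h import *
o=robot.get_obs(); print(o["position"],o["grip_width"])
c=robot.camera("scene")
for t in ["hex_jar_centre","wide_jar_centre"]:
    for d in robot.tip_of(c,t)[:3]: print(t,np.round(d["xyz"],3),round(d["p"],2))
to([.56,-.10,.20])
```

```text
[0.46833962 0.1190485  0.21480863] 0.08229969725700698
hex_jar_centre [0.467 0.126 0.04 ] 0.76
wide_jar_centre [0.468 0.12  0.104] 0.74
wide_jar_centre [0.554 0.369 0.028] 0.68
wide_jar_centre [0.472 0.122 0.042] 0.44
shift [-29.2 235.7  13.9] turn None cur yaw -60.19 q6 1.07 t 14.85
```

Call:
move_arm(series="-4 35 0 0 0 0; -8 75 2 0 0 0; -14 115 6 0 0 0; -20 155 10 0 0 0; -26 195 14 0 0 0; -31 230 14 0 0 0; -34 250 14 0 0 0; -34 250 14 0 0 0", jaw=1)

```text
time: 15.52
position: [0.5632, -0.1195, 0.1958]
tool_rot: [0.967, 0.255, -0.0, 0.001]
ft_force: [-0.1, 0.3, 0.1]
grip_width: 0.0867
grip_force: 0.0
```

Run:
```python
from h import *
c=robot.camera("wrist")
u=proj(c,[.624,-.08,.04])[0]; print(u)
for s,v in [(50,120),(40,140)]:
    m=seg(c,u,sat=s,val=v); a=np.argwhere(m); print(m.sum(),a.min(0),a.max(0))
    p=fit(c,m,SMALL,(.624,-.08))
q=p
im=c["img"]
for z,r in ((.044,.018),(0,.02)): cv2.polylines(im,[np.round(proj(c,ngon(r,z,40)+[p[0]/1e3,p[1]/1e3,0])*16).astype(int)],True,(0,255,0),1,shift=4)
save(c,"w7")
to([p[0]/1e3,p[1]/1e3,.03])
```

```text
[308.81630874 136.22725169]
2231 [109 287] [162 338]
fit xy [ 0.6256 -0.0828] yaw  1-IoU 0.024
2295 [109 287] [162 339]
fit xy [ 0.6255 -0.083 ] yaw  1-IoU 0.018
shift [ 72.6   2.5 165.6] turn None cur yaw -60.4 q6 0.65 t 15.5667
```

View pics/w7.png

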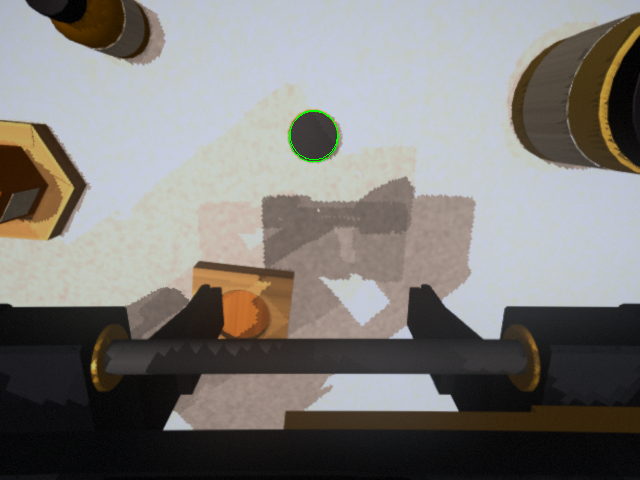

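The small jar at (314,135) matches the fit.

Call:
move_arm(series="30 1 25 0 0 0; 60 2 50 0 0 0; 72 2.5 80 0 0 0; 72 2.5 115 0 0 0; 72 2.5 143 0 0 0; 72 2.5 161 0 0 0; 72 2.5 163 0 0 0; 72 2.5 163 0 0 0")

```text
time: 16.23
position: [0.6232, -0.0793, 0.0329]
tool_rot: [0.966, 0.258, -0.003, -0.002]
ft_force: [0.5, -0.7, 0.2]
grip_width: 0.087
grip_force: 0.0
```

Run:
```python
from h import *
to([.6255,-.083,.03])
```

```text
shift [0.2 4.4 2.8] turn None cur yaw -60.12 q6 0.74 t 16.2333
```

Call:
move_arm(series="0 1 1 0 0 0; 0 2 2 0 0 0; 0 2 2 0 0 0")

```text
time: 16.48
position: [0.6276, -0.0833, 0.0346]
tool_rot: [0.966, 0.257, 0.001, 0.001]
ft_force: [-0.5, -0.0, -0.2]
grip_width: 0.0874
grip_force: 0.0
```

Run:
```python
from h import *
to([.6255,-.083,.03])
```

```text
shift [-1.7 -1.3  4.6] turn None cur yaw -60.19 q6 0.74 t 16.4833
```

Call:
move_arm(series="-1.5 -1.3 2.5 0 0 0; -1.5 -1.3 5 0 0 0; -1.5 -1.3 5 0 0 0; -1.5 -1.3 5 0 0 0")

```text
time: 16.82
position: [0.6245, -0.0826, 0.0281]
tool_rot: [0.966, 0.257, -0.0, -0.0]
ft_force: [-0.2, -0.4, 0.1]
grip_width: 0.0868
grip_force: 0.0
```

Call:
move_arm(series="0 0 0 0 0 0; 0 0 0 0 0 0; 0 0 0 0 0 0; 0 0 0 0 0 0; 0 0 0 0 0 0; 0 0 0 0 0 0; 0 0 0 0 0 0; 0 0 0 0 0 0", jaw=0.3, newtons=12)

```text
time: 17.48
position: [0.6246, -0.0826, 0.028]
tool_rot: [0.966, 0.257, -0.0, -0.0]
ft_force: [-0.7, -0.0, 0.0]
grip_width: 0.0414
grip_force: 0.0
```

Run:
```python
from h import *
print(robot.get_obs()["position"])
```

```text
[ 0.62460329 -0.08261972  0.02802734]
```

Call:
move_arm(series="0 0 -30 0 0 0; 0 0 -65 0 0 0; 0 0 -105 0 0 0; 0 0 -145 0 0 0; 0 0 -180 0 0 0; 0 0 -195 0 0 0; 0 0 -195 0 0 0")

```text
time: 18.07
position: [0.6272, -0.0832, 0.2282]
tool_rot: [0.966, 0.257, 0.004, 0.003]
ft_force: [0.2, -0.4, -1.3]
grip_width: 0.0396
grip_force: 12.0
```

Run:
```python
from h import *
to([.407,.085,.24])
```

```text
shift [-107.3 -255.4  -14.5] turn None cur yaw -60.18 q6 0.74 t 18.0667
```

Call:
move_arm(series="-14 -32 -6 0 0 0; -29 -70 -12 0 0 0; -44 -107 -14 0 0 0; -59 -144 -14 0 0 0; -74 -181 -14 0 0 0; -89 -215 -14 0 0 0; -102 -245 -14 0 0 0; -107 -255 -14 0 0 0")

```text
time: 18.73
position: [0.3979, 0.0878, 0.235]
tool_rot: [0.966, 0.258, -0.005, -0.002]
ft_force: [-0.5, -1.3, -0.8]
grip_width: 0.0395
grip_force: 12.0
```

Call:
move_arm(series="0 0 0 0 0 0; 0 0 0 0 0 0")

```text
time: 18.9
position: [0.4052, 0.0854, 0.2365]
tool_rot: [0.966, 0.258, 0.0, 0.0]
ft_force: [1.1, -0.3, -1.4]
grip_width: 0.0396
grip_force: 12.0
```

Run:
```python
from h import *
o=robot.get_obs(); P=o["position"]; print(P)
c=robot.camera("wrist"); im=c["img"]
def ring(r,p,col): cv2.polylines(im,[np.round(proj(c,ngon(r,0,40)+p)*16).astype(int)],True,col,1,shift=4)
ring(.025,[.4675,.1195,.130],(0,255,0))
for z,r in ((0,.02),(.032,.02),(.044,.018)): ring(r,[P[0],P[1],P[2]-.028+z],(255,0,0))
save(c,"w8"); to([.4675,.1195,.17])
```

```text
[0.40524796 0.08544552 0.236525  ]
shift [70.   0.3 66.9] turn None cur yaw -60.19 q6 0.99 t 18.95
```

View pics/w8.png

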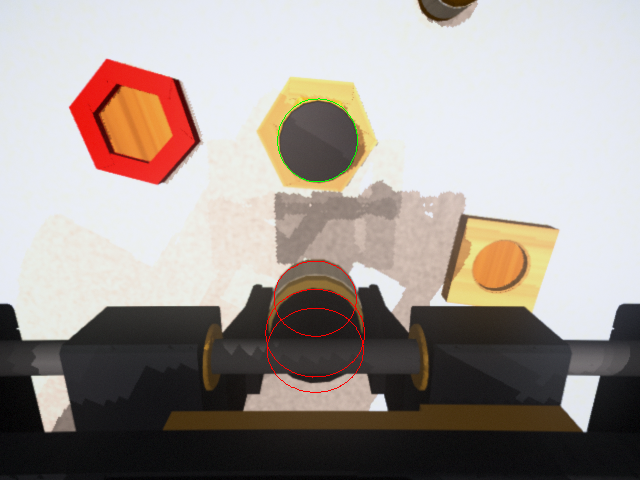

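Stack lid (317,140) matches the green ring; the held jar's base edge (316,261) matches the model, so its height in the grip is as assumed.

Call:
move_arm(series="25 0 0 0 0 0; 50 0 5 0 0 0; 68 0 22 0 0 0; 70 0 42 0 0 0; 70 0 58 0 0 0; 70 0 66 0 0 0; 70 0 66 0 0 0; 70 0 66 0 0 0")

```text
time: 19.62
position: [0.4666, 0.1196, 0.1706]
tool_rot: [0.967, 0.257, -0.0, -0.0]
ft_force: [-0.4, 0.5, -0.7]
grip_width: 0.0394
grip_force: 12.0
```

Run:
```python
from h import *
to([.4675,.1195,.158])
```

```text
shift [ 0.8  0.6 12.6] turn None cur yaw -60.26 q6 1.07 t 19.6167
```

Call:
move_arm(series="0.8 0.6 4 0 0 0; 0.8 0.6 7 0 0 0; 0.8 0.6 9 0 0 0; 0.8 0.6 10.5 0 0 0; 0.8 0.6 11.5 0 0 0; 0.8 0.6 11.5 0 0 0")

```text
time: 20.12
position: [0.4669, 0.1202, 0.1602]
tool_rot: [0.966, 0.257, 0.0, 0.0]
ft_force: [-1.3, 0.5, 2.1]
grip_width: 0.0393
grip_force: 12.0
```

Call:
move_arm(series="0 0 0.5 0 0 0; 0 0 1 0 0 0; 0 0 1 0 0 0")

```text
time: 20.37
position: [0.4672, 0.1203, 0.16]
tool_rot: [0.966, 0.257, 0.001, 0.0]
ft_force: [-2.2, 0.2, 10.2]
grip_width: 0.0391
grip_force: 12.0
```

Contact. Ease off, release, retreat straight up.

Call:
move_arm(series="0 0 -1 0 0 0; 0 0 -1 0 0 0")

```text
time: 20.53
position: [0.4669, 0.1202, 0.16]
tool_rot: [0.966, 0.257, 0.001, 0.0]
ft_force: [-0.7, -0.3, 5.2]
grip_width: 0.0394
grip_force: 12.0
```

Call:
move_arm(series="0 0 0 0 0 0; 0 0 0 0 0 0; 0 0 0 0 0 0; 0 0 0 0 0 0; 0 0 -10 0 0 0; 0 0 -40 0 0 0; 0 0 -80 0 0 0; 0 0 -90 0 0 0", jaw=0.9)

```text
time: 21.2
position: [0.4694, 0.1203, 0.2539]
tool_rot: [0.966, 0.257, 0.004, 0.001]
ft_force: [1.0, -0.6, -0.4]
grip_width: 0.0768
grip_force: 0.0
```

Run:
```python
from h import *
o=robot.get_obs(); print(o["position"],o["grip_width"])
a=robot.camera("scene"); save(a,"a",(230,100,430,270),3)
b=robot.camera("side"); save(b,"b",(170,130,370,300),3)
cv2.imwrite("pics/s9.png",cv2.resize(np.hstack([cv2.imread("pics/a.png"),cv2.imread("pics/b.png")]),None,fx=.66,fy=.66))
to([.56,.05,.20])
```

```text
[0.4693909  0.12030515 0.25390246] 0.07676492972117596
shift [ 44.2 106.3  52.5] turn None cur yaw -60.18 q6 1.07 t 21.3
```

View pics/s9.png

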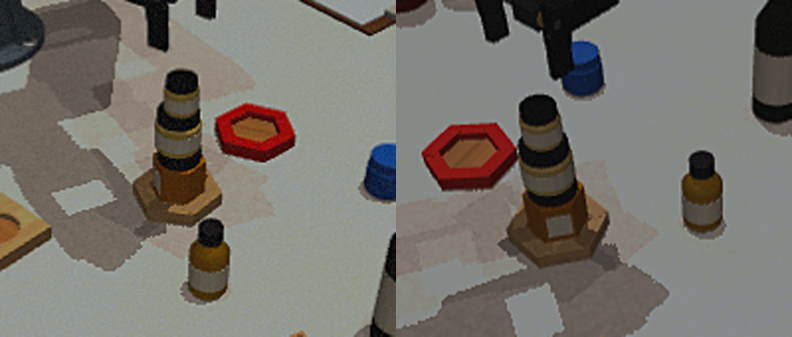

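Stack stands upright and centred at (180,150) in the left view. Now the little bottle.

Call:
move_arm(series="12 30 0 0 0 0; 26 65 0 0 0 0; 40 98 8 0 0 0; 44 106 25 0 0 0; 44 106 34 0 0 0; 44 106 34 0 0 0; 44 106 34 0 0 0", jaw=1)

```text
time: 21.88
position: [0.555, 0.0508, 0.2136]
tool_rot: [0.966, 0.257, -0.003, -0.001]
ft_force: [-0.5, 0.3, 0.2]
grip_width: 0.087
grip_force: 0.0
```

Run:
```python
from h import *
c=robot.camera("wrist"); print(robot.get_obs()["position"])
u=proj(c,[.622,.086,.07])[0]; print(u)
for s,v in [(70,100),(50,120)]:
    m=seg(c,u,sat=s,val=v); a=np.argwhere(m); print(m.sum(),a.min(0),a.max(0))
    p=fit(c,m,MINI,(.622,.086))
to([p[0]/1e3,p[1]/1e3,.038])
im=c["img"]
for z,r in ((.09,.0135),(.056,.022),(0,.022)): cv2.polylines(im,[np.round(proj(c,ngon(r,z,40)+[p[0]/1e3,p[1]/1e3,0])*16).astype(int)],True,(0,255,0),1,shift=4)
save(c,"w10")
```

```text
[0.55567834 0.05097402 0.21463091]
[319.53572561 131.22405601]
2766 [102 292] [161 349]
fit xy [0.6214 0.0848] yaw  1-IoU 0.047
2825 [102 292] [161 349]
fit xy [0.6214 0.0846] yaw  1-IoU 0.028
shift [ 74.2   4.  176.4] turn None cur yaw -60.14 q6 0.94 t 21.9333
```

View pics/w10.png

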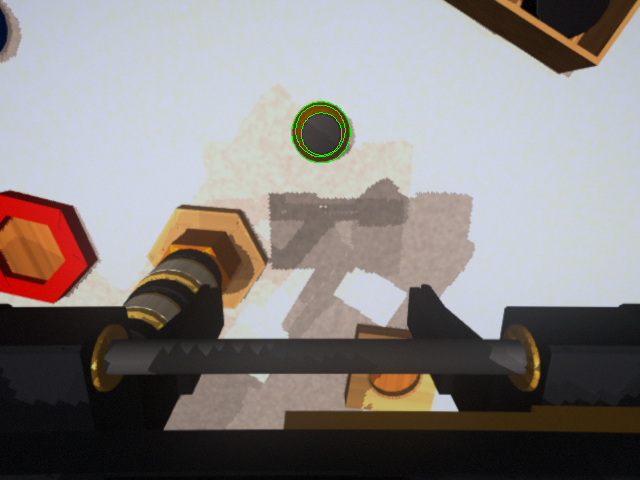

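The bottle at (321,132) matches the fit.

Call:
move_arm(series="36 2 15 0 0 0; 66 3 40 0 0 0; 72 4 65 0 0 0; 72 4 85 0 0 0; 72 4 85 0 0 0; 72 4 85 0 0 0")

```text
time: 22.43
position: [0.6206, 0.0833, 0.1303]
tool_rot: [0.966, 0.258, -0.001, -0.0]
ft_force: [-0.6, 0.2, 0.3]
grip_width: 0.0867
grip_force: 0.0
```

Run:
```python
from h import *
to([.6214,.0847,.038])
```

```text
shift [ 1.6 -0.6 92.3] turn None cur yaw -60.11 q6 1.0 t 22.4333
```

Call:
move_arm(series="1 0 25 0 0 0; 1 0 55 0 0 0; 1 0 78 0 0 0; 1 0 91 0 0 0; 1 0 91 0 0 0; 1 0 91 0 0 0; 1 0 91 0 0 0")

```text
time: 23.02
position: [0.6244, 0.0829, 0.0417]
tool_rot: [0.966, 0.257, 0.002, 0.001]
ft_force: [0.5, 0.3, 0.5]
grip_width: 0.0872
grip_force: 0.0
```

Call:
move_arm(series="0 0 0 0 0 0; 0 0 0 0 0 0; 0 0 0 0 0 0; 0 0 0 0 0 0; 0 0 0 0 0 0; 0 0 0 0 0 0; 0 0 0 0 0 0; 0 0 0 0 0 0", jaw=0.35, newtons=15)

```text
time: 23.68
position: [0.6227, 0.083, 0.0395]
tool_rot: [0.966, 0.257, -0.0, -0.0]
ft_force: [-0.9, 1.0, 0.9]
grip_width: 0.0436
grip_force: 15.0
```

Call:
move_arm(series="0 0 0 0 0 0; 0 0 0 0 0 0")

```text
time: 23.85
position: [0.6227, 0.0831, 0.0395]
tool_rot: [0.966, 0.257, -0.0, -0.0]
ft_force: [-0.5, 0.7, 1.1]
grip_width: 0.0433
grip_force: 15.0
```

Call:
move_arm(series="0 0 -25 0 0 0; 0 0 -60 0 0 0; 0 0 -100 0 0 0; 0 0 -135 0 0 0; 0 0 -158 0 0 0; 0 0 -160 0 0 0; 0 0 -160 0 0 0")

```text
time: 24.43
position: [0.6237, 0.0827, 0.201]
tool_rot: [0.966, 0.257, 0.002, 0.001]
ft_force: [-0.4, 0.0, -2.2]
grip_width: 0.0437
grip_force: 15.0
```

Run:
```python
from h import *
to([.39,-.138,.2])
```

```text
shift [-3.125e+02  7.530e+01  2.000e-01] turn None cur yaw -60.19 q6 1.01 t 24.4333
```

Call:
move_arm(series="-32 8 0 0 0 0; -70 17 0 0 0 0; -110 26 0 0 0 0; -150 36 0 0 0 0; -190 46 0 0 0 0; -230 55 0 0 0 0; -270 65 0 0 0 0; -305 74 0 0 0 0")

```text
time: 25.1
position: [0.3915, -0.1329, 0.1976]
tool_rot: [0.966, 0.257, -0.002, -0.002]
ft_force: [1.0, -0.7, -0.2]
grip_width: 0.0435
grip_force: 15.0
```

Call:
move_arm(series="-4 1 0 0 0 0; -7 1 0 0 0 0; -7 1 0 0 0 0; -7 1 0 0 0 0")

```text
time: 25.43
position: [0.3897, -0.1367, 0.1988]
tool_rot: [0.966, 0.257, -0.0, -0.001]
ft_force: [-0.3, -0.5, -1.0]
grip_width: 0.0434
grip_force: 15.0
```

Run:
```python
from h import *
o=robot.get_obs(); P=o["position"]; print(P)
c=robot.camera("wrist"); im=c["img"]
u=proj(c,[.449,-.104,.018])[0]; print(u)
hsv=cv2.cvtColor(im,cv2.COLOR_RGB2HSV)
m=seg(c,proj(c,[.449,-.104,.018])[0]+[0,-38],sat=60,val=60); a=np.argwhere(m); print(m.sum(),a.min(0),a.max(0))
p=fit(c,m,SQS,(.449,-.104),0,90)
def ring(r,q,col): cv2.polylines(im,[np.round(proj(c,ngon(r,0,40)+q)*16).astype(int)],True,col,1,shift=4)
ring(.027,[p[0]/1e3,p[1]/1e3,.018],(0,255,0)); ring(.027,[p[0]/1e3,p[1]/1e3,.008],(0,0,255))
for z,r in ((0,.022),(.056,.022)): ring(r,[P[0],P[1],P[2]-.0395+z],(255,0,255))
save(c,"w11"); to([p[0]/1e3,p[1]/1e3,.08])
```

```text
[ 0.38974609 -0.13667737  0.19884555]
[316.53707589 141.48807573]
12998 [ 74 258] [202 380]
fit xy [ 0.4494 -0.104 ] yaw 22.6 1-IoU 0.008
shift [ 67.7   1.4 119. ] turn None cur yaw -60.1 q6 0.44 t 25.4833
```

View pics/w11.png

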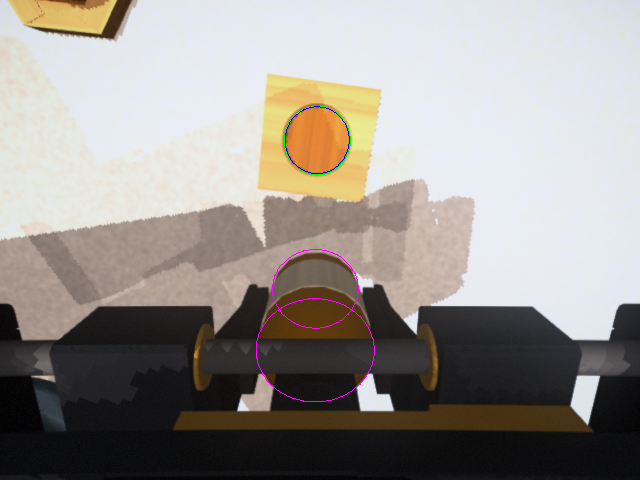

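Recess at (317,140) matches; the bottle's base edge (315,252) is within about 1 mm of the model.

Call:
move_arm(series="25 0.5 10 0 0 0; 50 1 30 0 0 0; 67 1.4 60 0 0 0; 68 1.4 90 0 0 0; 68 1.4 112 0 0 0; 68 1.4 120 0 0 0; 68 1.4 120 0 0 0; 68 1.4 120 0 0 0")

```text
time: 26.15
position: [0.4496, -0.1042, 0.0795]
tool_rot: [0.966, 0.258, -0.0, -0.0]
ft_force: [-0.6, 1.1, -0.3]
grip_width: 0.0431
grip_force: 15.0
```

Run:
```python
from h import *
to([.4490,-.104,.0475])
```

```text
shift [-0.4 -0.4 32. ] turn None cur yaw -60.11 q6 0.58 t 26.15
```

Call:
move_arm(series="0 -0.4 8 0 0 0; 0 -0.4 16 0 0 0; 0 -0.4 22 0 0 0; 0 -0.4 26 0 0 0; 0 -0.4 28 0 0 0; 0 -0.4 29.5 0 0 0; 0 -0.4 30.5 0 0 0; 0 -0.4 30.5 0 0 0")

```text
time: 26.82
position: [0.449, -0.1044, 0.049]
tool_rot: [0.966, 0.257, -0.0, -0.0]
ft_force: [-0.6, 0.1, -0.1]
grip_width: 0.0437
grip_force: 15.0
```

Call:
move_arm(series="0 0 0.5 0 0 0; 0 0 1 0 0 0; 0 0 1 0 0 0")

```text
time: 27.07
position: [0.4491, -0.1044, 0.0481]
tool_rot: [0.966, 0.257, 0.0, 0.0]
ft_force: [-0.3, 0.1, -0.8]
grip_width: 0.0434
grip_force: 15.0
```

Call:
move_arm(series="0 0 0.5 0 0 0; 0 0 1 0 0 0; 0 0 1 0 0 0")

```text
time: 27.32
position: [0.4491, -0.1044, 0.0475]
tool_rot: [0.966, 0.257, 0.0, 0.0]
ft_force: [-0.8, -0.2, 2.7]
grip_width: 0.0433
grip_force: 15.0
```

Call:
move_arm(series="0 0 0.5 0 0 0; 0 0 1 0 0 0; 0 0 1 0 0 0")

```text
time: 27.57
position: [0.4491, -0.1044, 0.0474]
tool_rot: [0.966, 0.257, 0.0, 0.0]
ft_force: [-1.7, 1.2, 13.8]
grip_width: 0.0433
grip_force: 15.0
```

On the floor. Ease off, release, retreat.

Call:
move_arm(series="0 0 -1 0 0 0; 0 0 -1 0 0 0")

```text
time: 27.73
position: [0.4493, -0.1045, 0.0474]
tool_rot: [0.966, 0.257, 0.0, 0.0]
ft_force: [-0.7, 0.9, 5.2]
grip_width: 0.0433
grip_force: 15.0
```

Call:
move_arm(series="0 0 0 0 0 0; 0 0 0 0 0 0; 0 0 0 0 0 0; 0 0 0 0 0 0; 0 0 -10 0 0 0; 0 0 -40 0 0 0; 0 0 -80 0 0 0; 0 0 -120 0 0 0", jaw=0.95)

```text
time: 28.4
position: [0.4479, -0.1039, 0.1674]
tool_rot: [0.966, 0.257, -0.001, -0.001]
ft_force: [0.9, -1.0, -1.3]
grip_width: 0.081
grip_force: 0.0
```

Call:
move_arm(series="0 0 -30 0 0 0; 0 20 -50 0 0 0; 0 60 -50 0 0 0; 0 100 -50 0 0 0; 0 100 -50 0 0 0; 0 100 -50 0 0 0")

```text
time: 28.9
position: [0.4995, -0.193, 0.2168]
tool_rot: [0.967, 0.256, 0.0, 0.0]
ft_force: [-0.4, 0.2, -0.4]
grip_width: 0.0829
grip_force: 0.0
```

Run:
```python
from h import *
a=robot.camera("scene"); save(a,"a",(150,100,400,300),2)
b=robot.camera("side"); save(b,"b",(170,160,420,360),2)
cv2.imwrite("pics/s12.png",cv2.resize(np.hstack([cv2.imread("pics/a.png"),cv2.imread("pics/b.png")]),None,fx=.8,fy=.8))
for c in (a,b):
  for t in ["hex_jar_centre","wide_jar_centre","small_jar_centre","mini_bottle_centre"]:
    for d in robot.tip_of(c,t)[:1]: print(t,np.round(d["xyz"],3),round(d["p"],2))
```

```text
hex_jar_centre [0.467 0.123 0.04 ] 0.6
wide_jar_centre [0.469 0.12  0.105] 0.9
small_jar_centre [0.466 0.124 0.15 ] 0.85
mini_bottle_centre [ 0.447 -0.108  0.053] 0.57
hex_jar_centre [0.467 0.116 0.106] 0.49
wide_jar_centre [0.466 0.118 0.104] 0.74
small_jar_centre [0.468 0.124 0.15 ] 0.82
mini_bottle_centre [ 0.45  -0.102  0.052] 0.84
```

View pics/s12.png

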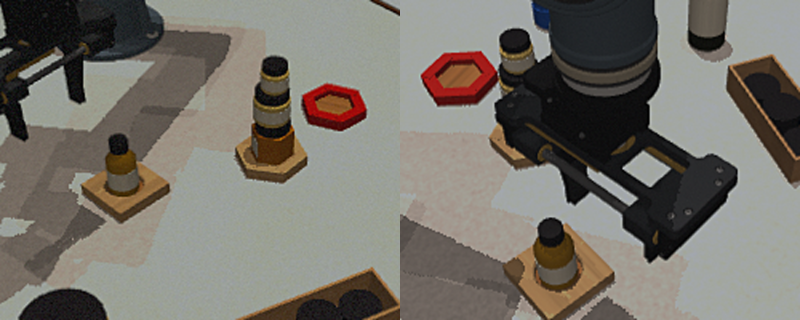

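The bottle stands home at (120,175) and the stack is upright at (272,115), with the arm clear of everything. Handing in.

```bash
python3 -c "
from rig import robot
print(robot.hand_in())"
```

```text
the job is handed in; nothing more can be done
None
```

The display is set up and handed in: the hex jar is home in its recess with the wide and small jars stacked on it, the bottle is home in the round recess, and no bystander was touched; the hand-in gave no verdict.

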